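Wedge a blank into the clamping board

TASK

Slide the loose board along the clamping board until its end is up against the end stop. Then take the wooden mallet and tap the long wedge in beside the board, in several taps rather than one shove and never with the gripper itself, until it stops advancing and holds the board tight against the fence. Lay the mallet back flat on the bench, off the clamping board, and leave the other things on the bench where they are.

Things in the scene. Friction and masses are not known exactly. Their poses are not given: they have to be found in the camera images.
- jig: Clamping board fixed to the bench: plywood base 240 (x) by 360 (y) by 12 mm with dark bars, 26 mm high, on it. Origin: centre of its underside. Fence: along the far side, inner face at x = +90 mm. End stop: across the right end, x = -72 to +88 mm, inner face at y = -150 mm. The left end (y = +180 mm) is open.
- jig_stop (a point): Point on the end stop's inner face at the base's top (12 mm above the bench), 40 mm along +x from the base's middle: where the middle of the board's end comes to rest. Axes as those of the clamping board.
- cleat: Slanting dark cleat 180 by 35 by 26 mm high, fixed on the base on the robot's side of the wedge; the gap between it and the board narrows 1 in 6 towards the end stop. Origin: at the base's top, mid-length on its face to the wedge; axes as the clamping board's. Screwed down a few mm differently each time, so the wedge goes in further or less far.
- board: Loose pale wooden blank, 100 (x) by 240 (y) by 34 mm thick, 0.35 to 0.65 kg (slides under 2 to 5 N), lying flat on the base between fence and wedge with 1 to 3 mm of play, drawn back 20 to 50 mm from the end stop. Origin: centre of its underside.
- board_foot (a point): Middle of the lower edge of the board's end that faces the end stop.
- board_head (a point): Centre of the board's other (left, open) end face, 17 mm above the base: push here, along the clamping board's -y.
- wedge: Long wedge, loose on the base between board and cleat: 200 long, 28 high, 51 wide at the butt, 18 mm at the thin end, 0.14 kg. Straight side to the board (+x). Points along its -y to the end stop; the butt sticks out to the left. Driven along -y it runs free (under 3 N) for 30 to 85 mm, then jams within a few mm; taps of 10 to 20 N make it tight, and friction keeps it. Origin: middle of the butt's lower edge.
- wedge_butt (a point): Centre of the wedge's butt face (51 wide, 28 mm high, looking along +y), 14 mm above the base's top: strike here.
- mallet: Wooden mallet, 0.36 kg, lying on its side, handle towards the robot. Head 75 (x, along the handle) by 110 (y, between its two flat striking faces) by 54 mm high. Handle along -x, rectangular, 24 wide (y), 22 high, from x = -37 to -192 mm, its middle 27 mm above the bench. Origin: on the underside below the head's centre; it balances 15 mm from there towards the handle.
- mallet_grip (a point): Middle of the handle 78 mm from the head's centre (40 mm clear of the head): grip here, closing along the mallet's y.
- mallet_head (a point): Centre of the mallet's head; each striking face (75 by 54 mm) lies 55 mm away along its +y or -y. 27 mm above the bench when the mallet lies flat.
- plane: Bystander: steel hand plane, 240 by 60 mm, 100 mm high, right of the clamping board. Leave it.
- oil_tin: Bystander: round white tin, 84 mm across, 100 mm high, beyond the clamping board. Leave it.
- glue_bottle: Bystander: orange glue bottle, 56 mm across, 170 mm high, at the left. Leave it.
- sanding_block: Bystander: cork sanding block 110 by 65 by 36 mm, at the far left of the clamping board. Leave it.
- offcut: Bystander: wooden offcut 160 by 50 by 34 mm, at the far right. Leave it.
- spare_wedge: Bystander: small spare wedge, 120 long, 30 wide at the butt, 18 mm high, lying on the bench on the robot's side of the clamping board. Not the wedge to drive. Leave it.
- pencil: Bystander: flat carpenter's pencil 175 by 14 by 8 mm, on the bench near the robot. Leave it.
- screwdriver: Bystander: blue-handled screwdriver, 210 mm long, at the far left. Leave it.
Not all that is in view belongs to the job. Leave any blue look-alike of the wedge alone.

How it is judged:
By the outcome, as a careful person would: the job done as asked, in the order asked, and still so for the second after the job is handed in, with the robot touching nothing.
It also fails if it takes over 67 s, if anything falls off the work surface, if the arm or the gripper's body presses on something with over 40 N, if the wrist force passes 120 N, or if a joint passes its speed limit or range.

ROBOT

A 6-joint arm with a two-finger parallel gripper is mounted at the origin on the work surface. World frame = base frame: x ahead of the robot, y to its left, z up, the work surface at z = 0. Lengths are in mm, angles in degrees, forces in N, time in s.
With the tool pointing down it reaches from about 250 to 725 mm from the base axis. Payload 4 kg.
Tool frame: the origin (TCP) lies midway between the tips of the shut fingers; the grasp point (between the pads) lies 19 mm behind it (env.pinch_z is the z of the grasp point in the tool frame, in mm); z points along the fingers, y is the line along which they close (so a half turn about z gives the same grasp; the last joint's range is limited). The gripper opens to 85 mm and grips with 20 to 120 N. Pads are 22 mm wide; open, the fingers measure 114 mm over their backs; the gripper's body (76 mm by 85 mm) begins 54 mm behind the grasp point. The pads swing forward as they close: fully open they stand 13 mm farther back than shut.
Start: joints at [-67.208, 13.785, 0.286, 76.501, 0, 90], TCP at [193.694, -460.958, 195.606] pointing down, gripper open.
Joint ranges: [-155.79, 155.79], [-60.16, 107.12], [-62.33, 73.08], [-114, 123.19], [-81.49, 82.49], [-180, 180]. Speed limits (degrees/s): [159.86, 159.86, 180, 180, 180, 180].

INTERFACE

Orientations are given as [roll, pitch, yaw] about the fixed x, y, z axes, in that order (R = Rz(yaw) Ry(pitch) Rx(roll)).
In Python, from workcell import env gives the robot as it stands.
- The arm moves only by the shell command python3 -m pendant 'ROWS' [FORCE]. ROWS is text: rows parted by semicolons, each of 7 numbers parted by spaces: the shift along the tool's x, y, z in units of 40 mm (1.0 is 40 mm), then the turn, a rotation vector about the tool's x, y, z in degrees, then the closure, from 0 (fully open) to 1 (shut). In form: dx dy dz ax ay az grip; .... A call has 1 to 12 rows; each row is the pose to reach, as a shift and turn from the pose commanded when the call began, along the tool's axes at that moment; what a row does not reach only later rows make up. A row lasts 1/8 s, in which the tool goes at most 62.5 mm and 10.7 degrees, less where a joint would pass 70% of its speed; a pose out of reach is approached as far as the arm can. A call with a gripper value outside its range is refused whole. The fingers move at their own pace and stop on an object; FORCE is the grip in N (left out, the last holds). Time passes only in rows, so rows that repeat a pose let the fingers close. It gives the time, the measured TCP pose, the force, the opening and the grip force at its end, in the units of the state.
- env.observe(): the state, without advancing time (a new reading comes with each control period).
- env.capture(name): name is "side" or "top" or "wrist"; returns a dict with "img" (384x512x3 uint8, blue, green, red), "intrinsics" (3x3 intrinsics, pixels), "k1" (the pictures are not rectified: a ray, as slopes to the right and down, at radius r is drawn at 1 + k1 r^2 times it, then the intrinsics apply), "R" (3x3) and "t" (3): a world point X has camera coordinates R X + t. Camera axes: x right, y down, z forward; pixel columns grow to the right and rows downward; lengths in mm; the calibration is good to about 2 mm. A picture is of the moment at which its call begins. There is no depth.
- env.finish_job(): hands the job in; it is judged then, once.
The state is a dict: "clock": time; "joint_positions": joint angles; "joint_velocities": joint speeds; "effort": joint torques, N m; "ee_pos": TCP position; "tool_rot": TCP orientation; "force": force on the tool from outside, world axes, zero at the start; "ft_torque": the same for the moment, N m; "opening": finger opening in mm; "grip_force": force on a finger pad.
Only numpy, scipy, OpenCV 4.12 (cv2) and the standard library are available. Lean on these libraries where they do the work, as an engineer would, in place of code of your own. Each camera call takes 0.05 s, during which the arm holds its last target. There are 200 camera calls.

## Working session

There is one attempt and no reset: what is moved stays moved. The work goes in short steps, Python scripts to look and compute and a shell command to move; the robot and the scene stay as the last step left them, time stands still between calls to the robot, and variables do not carry over. Pictures are saved under pics/ and viewed, at most 10 in all, crops included, and the job is handed in when it is done.

```bash
ls; mkdir -p pics; cat > h.py <<'E'
import numpy as np, cv2
from workcell import env
from scipy.spatial.transform import Rotation as Ro
def cap(n): return env.capture(n)
def ray(c,u,v):
    K=np.array(c["intrinsics"]);k=c["k1"]
    if np.ndim(k): k=np.ravel(k)[0]
    p=cv2.undistortPoints(np.array([[[u,v]]],float),K,np.array([k,0,0,0.]))[0,0]
    R=np.array(c["R"]);t=np.array(c["t"])
    return -R.T@t, R.T@np.array([p[0],p[1],1])
def onz(c,u,v,z):
    o,d=ray(c,u,v); return o+d*(z-o[2])/d[2]
def proj(c,X):
    K=np.array(c["intrinsics"]);R=np.array(c["R"]);t=np.array(c["t"])
    return cv2.projectPoints(np.array(X,float).reshape(-1,1,3),cv2.Rodrigues(R)[0],t,K,np.array([float(np.ravel(c["k1"])[0]),0,0,0]))[0][:,0]
E
python3 - <<'E'
from h import *
print(env.observe())
for n in("top","side"):
    c=cap(n); cv2.imwrite(f"pics/{n}0.png",c["img"]); print(n,-np.array(c["R"]).T@c["t"],c["k1"],np.round(c["R"],2).tolist())
E
```

```text
pics
{'clock': 0.0, 'joint_positions': array([-6.72088974e+01,  1.38319284e+01,  2.13534338e-01,  7.65036307e+01,
       -2.02990469e-03,  9.00015717e+01]), 'joint_velocities': array([ 0.0468674 , -0.09075733, -0.03644871,  0.01327095,  0.07669391,
       -0.02958948]), 'effort': array([ 1.61585020e-03, -3.72320151e+01,  2.52407974e+01,  1.69173680e-02,
       -4.18131833e-05,  4.90799167e-06]), 'ee_pos': array([ 193.39488009, -460.29932584,  194.71422888]), 'tool_rot': array([-1.79877975e+02,  2.03324738e-03,  2.27895352e+01]), 'force': array([ 0.43965981, -0.59238542, -0.55062015]), 'ft_torque': array([-0.04095303, -0.02865208, -0.00385565]), 'grip_force': 0.0, 'opening': 85.08849362087925}
top [ 429.51685241   37.30130596 1200.84395603] 0.027498995074971246 [[0.01, -1.0, -0.01], [-0.99, -0.01, -0.12], [0.12, 0.01, -0.99]]
side [ 125.70408353  787.7344635  1121.87141234] -0.025958649033284938 [[-0.87, -0.5, 0.01], [-0.4, 0.68, -0.62], [0.3, -0.54, -0.78]]
```

View pics/top0.png

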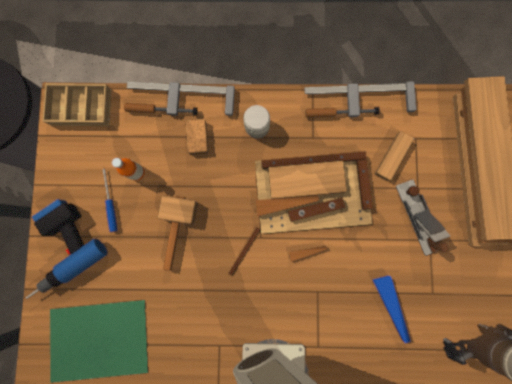

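View pics/side0.png

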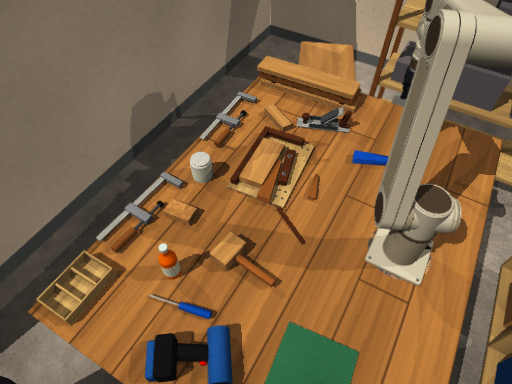

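The top view shows the jig at about (315,192), the board at (308,180), the wedge's thin dark-orange butt end at (268,208), the cleat at (318,210) and the mallet head at (177,210) with its handle going down to (170,265).

Candidates:
- Wedge: the long brown one at (275,208). Look-alikes are the spare wedge at (308,253), the blue wedge at (392,308), and the offcut at (397,157).
- Mallet: (177,210). The drill at (70,240) and the sanding block at (197,136) are not it.

A close crop will check this.

```bash
python3 - <<'E'
from h import *
i=cv2.imread("pics/top0.png")[140:280,150:390]
i=cv2.resize(i,None,fx=3.3,fy=3.3,interpolation=cv2.INTER_CUBIC); cv2.imwrite("pics/crop0.png",i)
E
```

```text
(no output)
```

View pics/crop0.png

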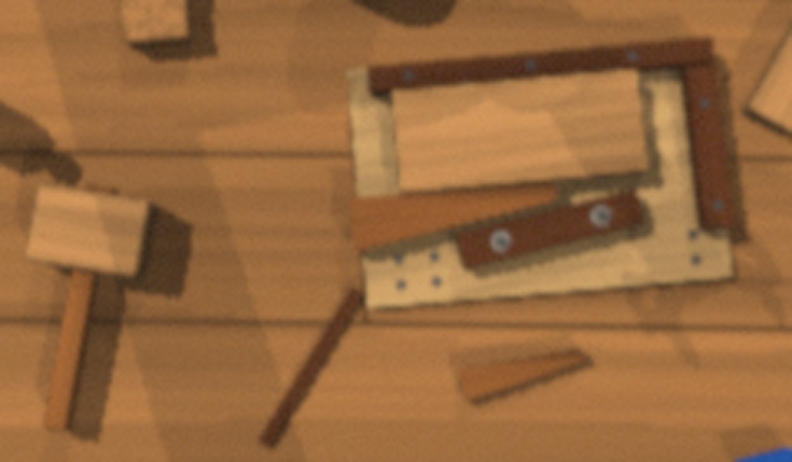

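The crop confirms it: the wedge is the long brown one between board and cleat, with its butt at crop (357,225); the mallet head is at (90,230). The thin dark stick at (310,370) is the pencil. Next: coordinates.

```bash
python3 - <<'E'
from h import *
c=cap("top")
P={'jig':(12,[(350,68),(368,308),(732,277)]),'fence':(38,[(370,68),(712,38)]),'board':(46,[(392,90),(638,70),(648,172),(400,190)]),'butt':(40,[(355,200),(358,250)]),'mhead':(54,[(38,187),(152,203),(136,276),(27,256)]),'handle':(38,[(82,272),(60,430)]),'pencil':(8,[(355,295),(268,443)]),'spare':(18,[(475,403),(465,370)])}
for n,(z,l) in P.items(): 
    q=np.array([onz(c,150+u/3.3,140+v/3.3,z)[:2] for u,v in l]); print(n,q.round(0).tolist(),'mean',q.mean(0).round(),'edges',np.linalg.norm(np.diff(q,axis=0),axis=1).round(), 'ang',np.degrees(np.arctan2(*np.diff(q,axis=0).T[::-1])).round(1))
E
```

```text
jig [[676.0, 60.0], [437.0, 40.0], [471.0, -316.0]] mean [528. -72.] edges [240. 357.] ang [-175.2  -84.5]
fence [[671.0, 40.0], [703.0, -295.0]] mean [ 687. -127.] edges [337.] ang [-84.5]
board [[648.0, 19.0], [669.0, -220.0], [569.0, -228.0], [550.0, 10.0]] mean [ 609. -105.] edges [240. 100. 239.] ang [ -84.9 -175.5   94.7]
butt [[540.0, 54.0], [492.0, 50.0]] mean [516.  52.] edges [49.] ang [-176.]
mhead [[549.0, 358.0], [534.0, 248.0], [465.0, 261.0], [483.0, 366.0]] mean [508. 308.] edges [111.  71. 106.] ang [-97.5 169.4  80.2]
handle [[468.0, 316.0], [319.0, 331.0]] mean [394. 324.] edges [150.] ang [174.3]
pencil [[449.0, 53.0], [306.0, 136.0]] mean [377.  95.] edges [166.] ang [150.]
spare [[347.0, -64.0], [378.0, -54.0]] mean [362. -59.] edges [33.] ang [17.]
```

```bash
R="14.3 -8.1 0 0 0 17.8 1"; python3 -m pendant '14.3 -8.1 0 0 0 17.8 1;14.3 -8.1 0 0 0 17.8 1;14.3 -8.1 0 0 0 17.8 1;14.3 -8.1 0 0 0 17.8 1;14.3 -8.1 0 0 0 17.8 1;14.3 -8.1 0 0 0 17.8 1;14.3 -8.1 0 0 0 17.8 1;14.3 -8.1 0 0 0 17.8 1;14.3 -8.1 0 0 0 17.8 1;14.3 -8.1 0 0 0 17.8 1;14.3 -8.1 0 0 0 17.8 1;14.3 -8.1 0 0 0 17.8 1'
```

```text
clock: 1.65
ee_pos: [596.6, 58.3, 194.1]
tool_rot: [-179.8, 0.1, 5.5]
force: [-0.1, -0.4, -0.0]
opening: 0.1
grip_force: 0.0
```

```bash
python3 - <<'E'
from h import *
c=cap("wrist"); cv2.imwrite("pics/w1.png",c["img"]); print(env.observe()['ee_pos'],env.observe()['tool_rot'])
np.save("w1.npy",{k:c[k] for k in("intrinsics","k1","R","t")},allow_pickle=True)
E
```

```text
[595.67134691  56.82925249 194.40015438] [-1.79858976e+02  1.20624981e-01  5.42787038e+00]
```

View pics/w1.png

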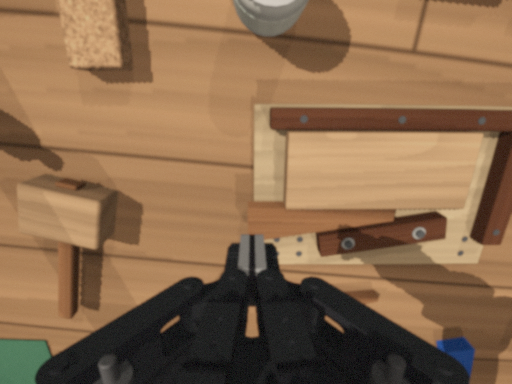

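The wrist view shows the board's left edge at (286,132)–(285,208), the wedge butt at (249,203)–(249,234), the cleat's left end at (317,234), and the end stop's inner face at about (497,135)–(473,240).

```bash
python3 - <<'E'
from h import *
c=np.load("w1.npy",allow_pickle=True).item()
print(-np.array(c["R"]).T@c["t"])
yaw=np.radians(5.0);J=np.array([573,-128.])
for n,z,l in [('board',46,[(286,132),(285,208),(475,210),(483,133)]),('butt',40,[(249,203),(249,234)]),('cleat',38,[(317,234),(322,256),(445,213)]),('base',12,[(254,104),(479,263)]),('stop',38,[(500,133),(473,240)])]:
    for u,v in l:
        q=onz(c,u,v,z)[:2]; d=q-J; print(n,q.round(),'local',round(d@[np.cos(yaw),np.sin(yaw)]),round(d@[-np.sin(yaw),np.cos(yaw)]))
E
```

```text
[680.60242032  67.2227262  371.62631911]
board [649.  24.] local 89 145
board [551.  12.] local -9 141
board [ 573. -243.] local -10 -114
board [ 672. -215.] local 91 -96
butt [551.  59.] local -5 189
butt [505.  55.] local -51 188
cleat [514. -39.] local -51 93
cleat [479. -53.] local -87 83
cleat [ 562. -210.] local -18 -80
base [676.  65.] local 120 183
base [ 474. -317.] local -115 -179
stop [ 675. -244.] local 91 -125
stop [ 525. -265.] local -60 -132
```

```bash
python3 -m pendant '0 0 1.5 0 0 0 1;0 0 3 0 0 0 1;0 0 4.2 0 0 0 1;0 0 4.25 0 0 0 1;0 0.3 4.25 0 0 0 1;0 0.5 4.25 0 0 0 1;0 0.65 4.25 0 0 0 1;0 0.8 4.25 0 0 0 1;0 0.95 4.25 0 0 0 1;0 1.1 4.25 0 0 0 1;0 1.25 4.25 0 0 0 1;0 1.4 4.25 0 0 0 1'
python3 -m pendant '0 0.1 0 0 0 0 1;0 0.2 0 0 0 0 1;0 0.25 0 0 0 0 1'
```

```text
clock: 3.2
ee_pos: [601.0, 0.3, 25.3]
tool_rot: [-179.8, 0.0, 5.3]
force: [0.5, -0.7, 0.6]
opening: -0.1
grip_force: 0.0
clock: 3.58
ee_pos: [601.9, -9.5, 25.4]
tool_rot: [-179.8, 0.0, 5.3]
force: [-0.5, 0.5, -0.4]
opening: -0.1
grip_force: 0.0
```

```bash
python3 -m pendant '0 0.1 0 0 0 0 1;0 0.2 0 0 0 0 1'; python3 -m pendant '0 0.05 0 0 0 0 1;0 0.1 0 0 0 0 1'
python3 - <<'E'
from h import *
c=cap("wrist"); cv2.imwrite("pics/w2.png",c["img"])
E
```

```text
clock: 3.82
ee_pos: [602.7, -17.4, 25.4]
tool_rot: [-179.8, -0.0, 5.3]
force: [1.0, 0.6, -0.9]
opening: 0.0
grip_force: 0.0
clock: 4.08
ee_pos: [603.0, -21.4, 25.4]
tool_rot: [-179.8, 0.0, 5.3]
force: [0.1, -0.5, 0.0]
opening: 0.1
grip_force: 0.0
```

View pics/w2.png

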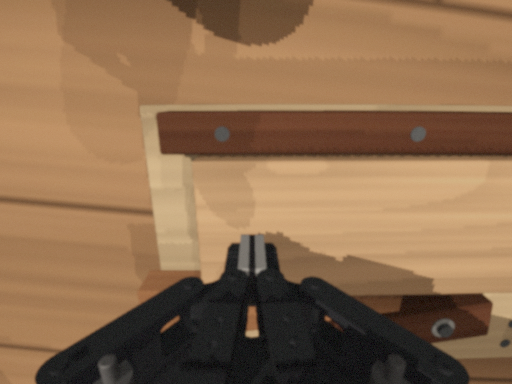

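```bash
python3 - <<'E'
from h import *
c=cap("wrist");o=env.observe();p=o['ee_pos'];print(p,-np.array(c["R"]).T@c["t"],'tcp px',proj(c,p),'z46',proj(c,p+[0,0,21]))
for u,v,z in[(195,160,46),(201,280,46),(157,113,38),(160,150,38),(141,107,12),(160,268,12),(485,295,38)]: print(u,v,onz(c,u,v,z).round())
t=cap("top");s=cap("side");
a=cv2.resize(t["img"][140:250,220:390],None,fx=2.9,fy=4,interpolation=2);b=cv2.resize(s["img"][110:230,200:340],None,fx=2.2,fy=3.67,interpolation=2)
a=cv2.resize(a,(480,400));b=cv2.resize(b,(320,400))
cv2.imwrite("pics/ts.png",np.hstack([a,b]))
E
```

```text
[603.04486864 -21.43252148  25.38292163] [686.80914537 -12.9637642  203.06590712] tcp px [[253.40894257 222.34695544]] z46 [[253.49074088 236.10674736]]
195 160 [650.  18.  46.]
201 280 [565.  12.  46.]
157 113 [675.  43.  38.]
160 150 [653.  42.  38.]
141 107 [676.  63.  12.]
160 268 [547.  52.  12.]
485 295 [ 564. -205.   38.]
```

View pics/ts.png

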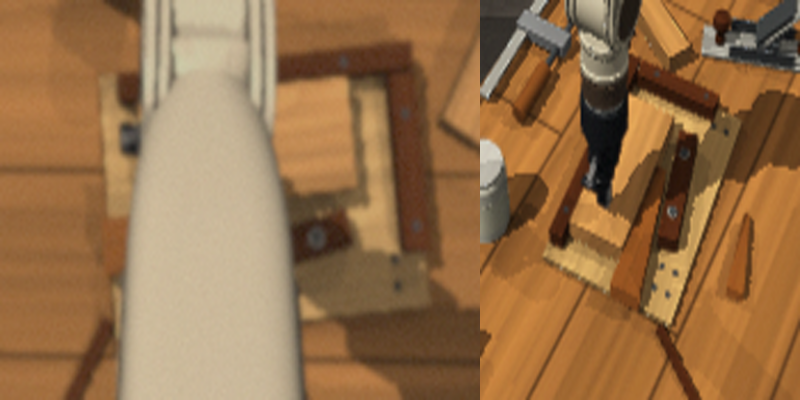

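```bash
python3 - <<'E'
from h import *
from scipy.optimize import least_squares
c=cap("wrist");s=cap("side");p=env.observe()['ee_pos']
print('side pred',proj(s,p),proj(s,p+[0,0,25]))
# board corners seen in side view (crop px -> full): nearest-left top corner etc
o1,d1=ray(c,252,236);o2,d2=ray(s,253.8,171.5)
A=np.c_[d1,-d2];k=np.linalg.lstsq(A,o2-o1,rcond=None)[0];print('tip tri',o1+k[0]*d1,o2+k[1]*d2)
# tip direction tool axis: grey finger bottom / top pixels
i=s["img"][140:185,235:275];cv2.imwrite("pics/tip.png",np.hstack([cv2.resize(i,(400,450),interpolation=0),cv2.resize(c["img"][220:290,215:285],(400,450),interpolation=0)]))
E
```

```text
side pred [[254.01726657 176.8333536 ]] [[254.00434623 172.68543509]]
tip tri [606.88917496 -19.71763364  53.67294952] [604.79139271 -22.61689236  54.93300106]
```

View pics/tip.png

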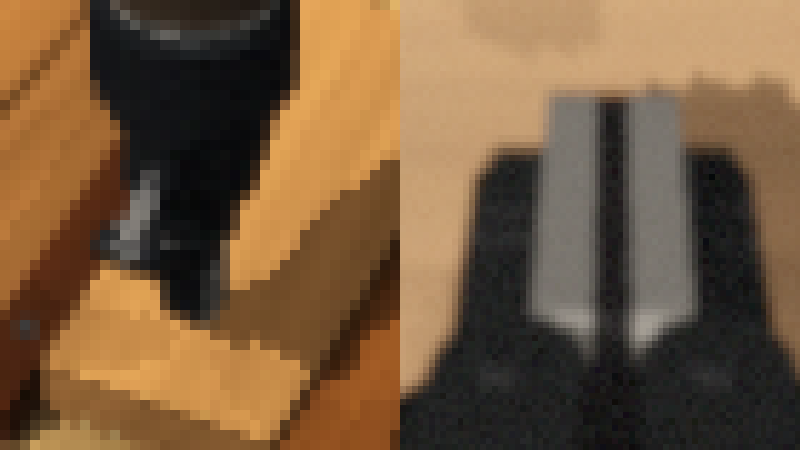

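Both views show the fingertips above the board, at about z ≈ 50, while the reading is 25. In w1 the tip also appears about 20 mm short of the TCP. The board has not moved. I'll touch down gently on the board top (z = 46) to find the true tip offset.

```bash
for i in 1 2 3; do :; done; python3 -m pendant '0 0 0.05 0 0 0 1;0 0 0.05 0 0 0 1'; python3 -m pendant '0 0 0.05 0 0 0 1;0 0 0.05 0 0 0 1'
```

```text
clock: 4.62
ee_pos: [602.8, -21.1, 23.1]
tool_rot: [-179.8, 0.0, 5.3]
force: [0.7, 1.7, 0.1]
opening: 0.2
grip_force: 0.0
clock: 4.88
ee_pos: [602.8, -21.2, 21.1]
tool_rot: [-179.8, 0.0, 5.3]
force: [0.0, 0.1, 0.3]
opening: 0.3
grip_force: 0.0
```

```bash
python3 -m pendant '0 0 0.05 0 0 0 1;0 0 0.05 0 0 0 1'; python3 -m pendant '0 0 0.05 0 0 0 1;0 0 0.05 0 0 0 1';python3 -m pendant '0 0 0.05 0 0 0 1;0 0 0.05 0 0 0 1'
```

```text
clock: 5.12
ee_pos: [602.9, -21.2, 19.2]
tool_rot: [-179.8, 0.0, 5.3]
force: [-0.3, -0.2, -0.3]
opening: 0.5
grip_force: 0.0
clock: 5.38
ee_pos: [602.9, -21.2, 17.2]
tool_rot: [-179.8, 0.0, 5.3]
force: [-0.8, -0.4, -1.1]
opening: 0.1
grip_force: 0.0
clock: 5.62
ee_pos: [602.8, -21.2, 15.1]
tool_rot: [-179.8, 0.0, 5.3]
force: [-0.3, -0.1, 0.2]
opening: -0.2
grip_force: 0.0
```

```bash
python3 - <<'E'
from h import *
c=cap("wrist");s=cap("side")
cv2.imwrite("pics/tip2.png",np.hstack([cv2.resize(s["img"][140:200,225:285],(400,450),interpolation=0),cv2.resize(c["img"][130:370,150:410],(400,450),interpolation=1)]))
p=env.observe()['ee_pos'];print(p,env.observe()['joint_positions'],-np.array(c["R"]).T@c["t"],proj(c,p),proj(s,p))
E
```

```text
[602.99439957 -21.2214631   15.34520735] [-2.10589949e+00  3.27449866e+01  9.08801429e-01  5.81894343e+01
  1.60615303e-01  1.72567579e+02] [686.66595003 -12.57162139 192.80919649] [[253.6917587 222.2700459]] [[254.03545027 178.45444869]]
```

View pics/tip2.png

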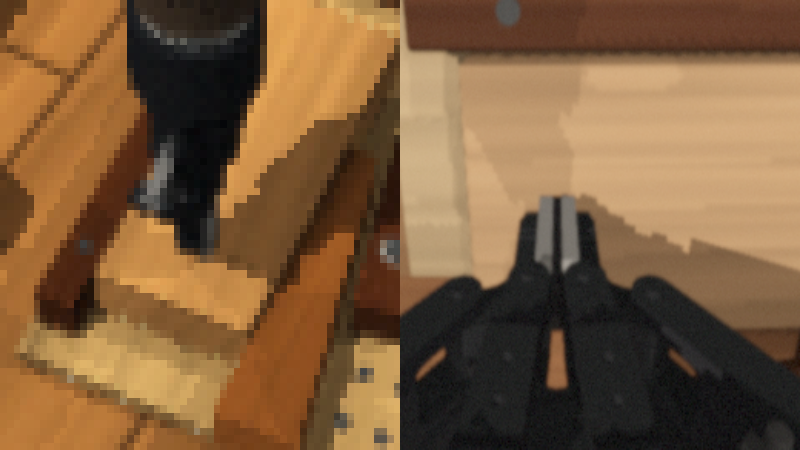

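```bash
python3 -m pendant '0 0 0.04 0 0 0 1;0 0 0.04 0 0 0 1'; python3 -m pendant '0 0 0.04 0 0 0 1;0 0 0.04 0 0 0 1';python3 -m pendant '0 0 0.04 0 0 0 1;0 0 0.04 0 0 0 1'
```

```text
clock: 5.98
ee_pos: [602.9, -21.2, 13.6]
tool_rot: [-179.8, 0.0, 5.3]
force: [0.1, 0.3, 0.2]
opening: 0.2
grip_force: 0.0
clock: 6.22
ee_pos: [602.9, -21.2, 12.0]
tool_rot: [-179.8, 0.0, 5.3]
force: [0.1, -0.6, -0.1]
opening: -0.3
grip_force: 0.0
clock: 6.48
ee_pos: [603.0, -21.2, 10.5]
tool_rot: [-179.8, 0.0, 5.3]
force: [-0.3, -0.2, 0.5]
opening: -0.2
grip_force: 0.0
```

```bash
f(){ :; }; python3 -m pendant '0 0 0.04 0 0 0 1;0 0 0.04 0 0 0 1'; python3 -m pendant '0 0 0.04 0 0 0 1;0 0 0.04 0 0 0 1';python3 -m pendant '0 0 0.04 0 0 0 1;0 0 0.04 0 0 0 1'
python3 - <<'E'
from h import *
a=cap("side");cv2.imwrite("pics/s3.png",a["img"])
# dark/grey mask of fingers: lowest rows near col 250
i=a["img"][150:190,245:265].astype(int); m=(i.max(2)-i.min(2)<25)
for r in range(40): print(150+r,''.join('#' if x else '.' for x in m[r]))
E
```

```text
clock: 6.72
ee_pos: [603.1, -21.2, 10.4]
tool_rot: [-179.8, -0.0, 5.3]
force: [-2.4, -0.0, 7.6]
opening: 0.3
grip_force: 3.7
clock: 6.98
ee_pos: [603.2, -21.2, 10.4]
tool_rot: [-179.9, -0.1, 5.3]
force: [-5.7, 0.4, 15.5]
opening: 0.2
grip_force: 7.7
clock: 7.22
ee_pos: [603.2, -21.2, 10.3]
tool_rot: [-179.9, -0.1, 5.3]
force: [-8.0, 1.2, 22.6]
opening: 0.3
grip_force: 11.6
150 ###################.
151 ###################.
152 ##################..
153 .#################..
154 .################...
155 ..###############...
156 ...#############....
157 ..##############....
158 ..##############....
159 ...############.....
160 ..#############.....
161 ...############.....
162 ....##########......
163 ...##########.......
164 ...##########.......
165 ..###########.......
166 #############.......
167 ############........
168 .###########........
169 .....########.......
170 ......#######.......
171 ......#######.......
172 .......#####........
173 .......#####........
174 .........#..........
175 ....................
176 ....................
177 ....................
178 ....................
179 ....................
180 ....................
181 ....................
182 ....................
183 ....................
184 ....................
185 ....................
186 ....................
187 ....................
188 ....................
189 ....................
```

The contact shows that the real fingertips sit 35.6 mm behind the stated TCP. The camera pose agrees with the scene, so the tool length is what is off. I'll take true tip z = reading + 35.6, back off, and push at the proper height.

```bash
python3 -m pendant '0 0 -0.6 0 0 0 1;0 -1 -0.6 0 0 0 1;0 -1.9 -0.6 0 0 0 1;0 -1.9 -0.6 0 0 0 1;0 -1.9 0.3 0 0 0 1;0 -1.9 0.3 0 0 0 1;0 -1.6 0.3 0 0 0 1;0 -1.4 0.3 0 0 0 1;0 -1.25 0.3 0 0 0 1;0 -1.1 0.3 0 0 0 1;0 -0.95 0.3 0 0 0 1;0 -0.8 0.3 0 0 0 1'
python3 -m pendant '0 0.15 0 0 0 0 1;0 0.3 0 0 0 0 1;0 0.4 0 0 0 0 1'
```

```text
clock: 8.78
ee_pos: [600.5, 11.0, -5.6]
tool_rot: [-179.8, -0.1, 5.4]
force: [0.4, 4.6, 2.3]
opening: 0.0
grip_force: 2.2
clock: 9.15
ee_pos: [601.7, -5.5, -6.1]
tool_rot: [-179.8, -0.0, 5.3]
force: [0.3, 4.8, 3.5]
opening: -0.0
grip_force: 2.5
```

```bash
python3 -m pendant '0 0.1 0 0 0 0 1;0 0.2 0 0 0 0 1;0 0.25 0 0 0 0 1'; for k in a; do python3 -m pendant '0 0.05 0 0 0 0 1;0 0.1 0 0 0 0 1';done;  python3 -m pendant '0 0.05 0 0 0 0 1;0 0.1 0 0 0 0 1'
```

```text
clock: 9.52
ee_pos: [602.6, -15.4, -6.1]
tool_rot: [-179.8, -0.0, 5.3]
force: [0.8, 5.3, 3.1]
opening: -0.3
grip_force: 2.6
clock: 9.78
ee_pos: [603.0, -19.1, -6.1]
tool_rot: [-179.8, -0.0, 5.3]
force: [0.3, 4.9, 4.3]
opening: -0.0
grip_force: 2.6
clock: 10.02
ee_pos: [603.0, -19.5, -6.1]
tool_rot: [-179.4, -0.0, 5.5]
force: [-1.5, 15.5, 6.2]
opening: 0.1
grip_force: 8.1
```

```bash
python3 -m pendant '0 0.05 0 0 0 0 1;0 0.08 0 0 0 0 1;0 0.08 0 0 0 0 1';  python3 -m pendant '0 -0.5 0 0 0 0 1;0 -0.6 -1.4 0 0 0 1;0 -0.6 -2.8 0 0 0 0.5;-3.5 -8.9 -3 0 0 -167 0;-3.5 -8.9 -3 0 0 -167 0;-3.5 -8.9 -3 0 0 -167 0;-3.5 -8.9 -3 0 0 -167 0;-3.5 -8.9 -3 0 0 -167 0;-3.5 -8.9 -3 0 0 -167 0;-3.5 -8.9 -3 0 0 -167 0;-3.5 -8.9 -3 0 0 -167 0;-3.5 -8.9 -3 0 0 -167 0'
```

```text
clock: 10.4
ee_pos: [602.9, -19.3, -6.0]
tool_rot: [-179.1, -0.0, 5.6]
force: [-1.9, 20.4, 7.0]
opening: 0.1
grip_force: 10.3
clock: 11.9
ee_pos: [431.1, 313.3, 113.8]
tool_rot: [-180.0, 0.1, 102.3]
force: [-0.1, 1.4, -0.5]
opening: 85.5
grip_force: 0.0
```

```bash
python3 -m pendant '0.1 0 0 0 0 -70 0;0.1 0 0 0 0 -70 0;0.1 0 0 0 0 -70 0;0.1 0 0 0 0 -70 0;0.1 0 0 0 0 -70 0;0.1 0 0 0 0 -70 0;0.1 0 0 0 0 -70 0;0.1 0 0 0 0 -70 0'
python3 - <<'E'
from h import *
c=cap("wrist");t=cap("top");cv2.imwrite("pics/wm.png",c["img"]);cv2.imwrite("pics/t4.png",t["img"]);o=env.observe();print(o['ee_pos'],o['tool_rot'],o['joint_positions'][5],env.pinch_z,-np.array(c["R"]).T@c["t"])
d={k:c[k] for k in("intrinsics","k1","R","t")};np.save("wm.npy",d,allow_pickle=True)
b=t["img"][140:250,220:390];b=cv2.resize(b,(680,440),interpolation=2)
cv2.imwrite("pics/both.png",np.hstack([cv2.resize(c["img"],(480,360)),cv2.resize(t["img"][150:245,240:385],(320,360),interpolation=2)]))
E
```

```text
clock: 12.9
ee_pos: [430.3, 317.3, 113.9]
tool_rot: [-180.0, -0.0, 171.9]
force: [-0.8, -0.6, 0.1]
opening: 85.4
grip_force: 0.0
[430.31839819 317.80379744 114.2201599 ] [ 1.79950987e+02 -3.02692829e-02  1.71888364e+02] 44.523084486458465 -18.700000000000003 [347.15807186 330.51962669 291.64030865]
```

View pics/both.png

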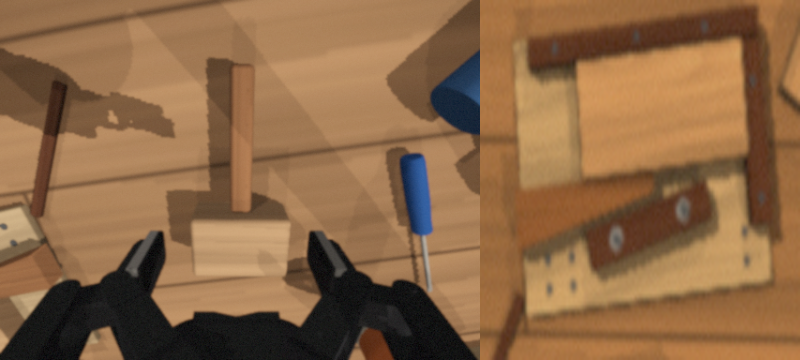

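The wrist view shows the handle from (243,65) to (241,211) and the head top at (192–290, 222–276), nicely aligned. The top crop shows the board end against the stop.

```bash
python3 - <<'E'
from h import *
c=np.load("wm.npy",allow_pickle=True).item();s=512/480
f=lambda u,v,z:onz(c,u*s,v*s,z)[:2]
h=[f(243,66,38),f(241.5,211,38)];print(np.round(h))
d=np.array(h[1])-h[0];print('yaw',np.degrees(np.arctan2(d[1],d[0])),np.linalg.norm(d))
q=np.array([f(192,222,54),f(290,222,54),f(288,276,54),f(195,275,54)]);print(q.round(),q.mean(0))
t=cap("top");a=lambda x,y,z:onz(t,240+x*145/320,150+y*95/360,z)[:2]
J=np.array([573,-128.]);y=np.radians(5)
for n,p in[('butt1',a(518,192,40)if 0 else a(518-480,192,40)),('butt2',a(44,250,40)),('bd1',a(97,60,46)),('bd2',a(103,180,46)),('cleat',a(108,235,38))]:
    e=p-J;print(n,p.round(),np.round([e@[np.cos(y),np.sin(y)],e@[-np.sin(y),np.cos(y)]]))
E
```

```text
[[323. 341.]
 [470. 320.]]
yaw -8.222514650771254 148.3953478884274
[[467. 266.]
 [482. 370.]
 [552. 362.]
 [535. 256.]] [509.19603118 313.63340125]
butt1 [540.  55.] [-17. 185.]
butt2 [491.  46.] [-66. 180.]
bd1 [653. -30.] [88. 91.]
bd2 [551. -39.] [-15.  91.]
cleat [505. -47.] [-61.  87.]
```

```bash
python3 -m pendant '0 0.14 1.2 0 0 0 0;0 0.14 2.4 0 0 0 0;0 0.14 3.2 0 0 0 0;0 0.14 3.4 0 0 0 0;0 0.14 3.6 0 0 0 0;0 0.14 3.6 0 0 0 0' 80; python3 -m pendant '0 0 0 0 0 0 0.5;0 0 0 0 0 0 0.6;0 0 0 0 0 0 1;0 0 0 0 0 0 1;0 0 0 0 0 0 1;0 0 0 0 0 0 1' 80
```

```text
clock: 13.8
ee_pos: [431.7, 325.0, -28.5]
tool_rot: [179.8, 0.0, 172.0]
force: [-0.3, 0.3, 0.8]
opening: 85.6
grip_force: 0.0
clock: 14.55
ee_pos: [431.1, 324.5, -28.7]
tool_rot: [179.9, -0.0, 172.0]
force: [-1.5, -1.7, 6.4]
opening: 22.7
grip_force: 77.6
```

```bash
python3 -m pendant '0 0 0 0 0 0 1;0 0 -0.5 0 0 0 1;0 0 -1.2 0 0 0 1;0 0 -1.5 0 0 0 1;-0.37 -2.4 -1.5 0 0 -6 1;-0.74 -4.8 -1.5 0 0 -13 1;-0.74 -4.8 -1.5 0 0 -13 1;-0.74 -4.8 -1.5 0 0 -13 1;-0.74 -4.8 -1.5 0 0 -13 1;-0.74 -4.8 -1.5 0 0 -13 1' 120
python3 - <<'E'
from h import *
t=cap("top");w=cap("wrist");s=cap("side");o=env.observe();print(o['ee_pos'],o['tool_rot'],o['force'],o['opening'])
cv2.imwrite("pics/all5.png",np.hstack([cv2.resize(w["img"],(400,300)),cv2.resize(s["img"][130:280,180:330],(400,300))]))
cv2.imwrite("pics/t5.png",t["img"]);cv2.imwrite("pics/w5.png",w["img"]);cv2.imwrite("pics/s5.png",s["img"])
np.save("w5.npy",{k:w[k] for k in("intrinsics","k1","R","t")},allow_pickle=True)
# wood-coloured head contour in wrist view
h=cv2.cvtColor(w["img"],cv2.COLOR_BGR2HSV)
m=((h[...,2]>150)&(h[...,1]<140)).astype(np.uint8)*255
n,l,st,ce=cv2.connectedComponentsWithStats(m)
for i in np.argsort(-st[1:,4])[:5]+1: print(st[i],ce[i].round())
E
```

```text
clock: 15.8
ee_pos: [433.8, 131.4, 30.1]
tool_rot: [179.8, -0.0, -174.9]
force: [0.4, 0.8, -3.5]
opening: 22.5
grip_force: 118.8
[433.62937508 131.48413651  30.1295823 ] [ 1.79829372e+02 -4.58551077e-03 -1.74850556e+02] [-0.68764774  0.26379866 -3.33383962] 22.595823868996792
[  186     0   326   214 60489] [365. 100.]
[  278   200   234   158 22914] [414. 265.]
[  17    0  139  102 6357] [107.  34.]
[   0  208  141   62 5921] [ 70. 232.]
[   0  115  164   72 5031] [ 62. 160.]
```

```bash
python3 -m pendant '0 0 0.6 0 0 0 1;0 0 1.03 0 0 0 1;0 0 1.03 0 0 0 1;0 -0.4 1.03 0 0 0 1;0 -0.7 1.03 0 0 0 1;0 -0.95 1.03 0 0 0 1;0 -0.95 1.03 0 0 0 1'
python3 -m pendant '0 0.4 0 0 0 0 1;0 0.3 0 0 0 0 1;0 0 0 0 0 0 1;0 -0.3 0 0 0 0 1;0 -0.3 0 0 0 0 1'
python3 - <<'E'
from h import *
t=cap("top");s=cap("side");w=cap("wrist");cv2.imwrite("pics/s6.png",s["img"])
# predicted head outline corners vs wedge: projected head points in side view
o=env.observe();print(o['ee_pos'],o['force'])
a=cv2.resize(w["img"],(400,300));b=cv2.resize(s["img"][140:240,220:353],(400,300),interpolation=2);cv2.imwrite("pics/v6.png",np.hstack([a,b]))
E
```

```text
clock: 16.82
ee_pos: [437.3, 91.4, -10.7]
tool_rot: [179.8, 0.0, -175.1]
force: [0.4, 0.8, -3.3]
opening: 22.4
grip_force: 118.8
clock: 17.45
ee_pos: [437.9, 79.3, -11.1]
tool_rot: [179.9, -0.0, -175.1]
force: [-0.3, -0.7, -3.8]
opening: 22.3
grip_force: 118.8
[438.03843368  80.26815929 -11.07200286] [-0.21640276  0.02453334 -4.37922285]
```

View pics/v6.png

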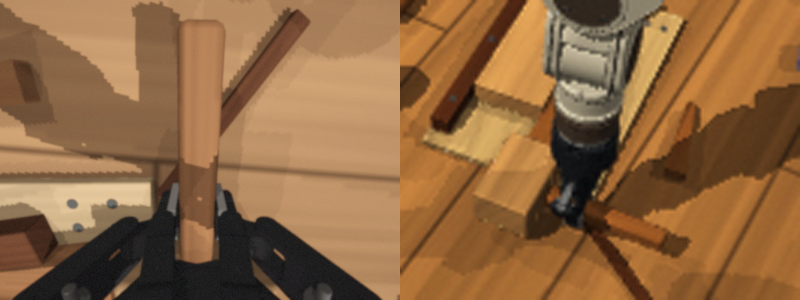

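The last view shows the mallet held level, with its head squarely in front of the wedge butt. I'll continue with short taps and watch the force.

```bash
python3 -m pendant '0 0.3 0 0 0 0 1;0 0.3 0 0 0 0 1;0 0 0 0 0 0 1;0 -0.15 0 0 0 0 1;0 -0.15 0 0 0 0 1'
python3 -m pendant '0 0.3 0 0 0 0 1;0 0.3 0 0 0 0 1;0 0 0 0 0 0 1;0 -0.15 0 0 0 0 1;0 -0.15 0 0 0 0 1'
python3 - <<'E'
from h import *
w=cap("wrist");t=cap("top")
cv2.imwrite("pics/w7.png",w["img"])
E
```

```text
clock: 18.23
ee_pos: [438.5, 73.7, -11.1]
tool_rot: [179.8, -0.0, -175.1]
force: [-0.6, 0.8, -4.5]
opening: 22.2
grip_force: 118.7
clock: 18.85
ee_pos: [439.0, 67.8, -11.1]
tool_rot: [179.9, -0.0, -175.1]
force: [-0.4, -0.1, -3.2]
opening: 22.5
grip_force: 118.7
```

```bash
for i in 1; do python3 -m pendant '0 0.3 0 0 0 0 1;0 0.3 0 0 0 0 1;0 0 0 0 0 0 1;0 -0.15 0 0 0 0 1;0 -0.15 0 0 0 0 1'; done
python3 -m pendant '0 0.3 0 0 0 0 1;0 0.3 0 0 0 0 1;0 0 0 0 0 0 1;0 -0.15 0 0 0 0 1;0 -0.15 0 0 0 0 1'
python3 -m pendant '0 0.3 0 0 0 0 1;0 0.3 0 0 0 0 1;0 0 0 0 0 0 1;0 -0.15 0 0 0 0 1;0 -0.15 0 0 0 0 1'
```

```text
clock: 19.58
ee_pos: [439.6, 61.8, -11.1]
tool_rot: [179.9, -0.0, -175.1]
force: [0.7, 0.3, -3.2]
opening: 22.6
grip_force: 118.7
clock: 20.2
ee_pos: [440.2, 56.0, -11.1]
tool_rot: [179.8, 0.0, -175.1]
force: [-0.1, 0.3, -4.5]
opening: 22.3
grip_force: 118.8
clock: 20.82
ee_pos: [441.2, 50.7, -11.0]
tool_rot: [179.8, 0.1, -175.0]
force: [1.0, 3.4, -4.1]
opening: 22.0
grip_force: 118.3
```

```bash
python3 -m pendant '0 0.3 0 0 0 0 1;0 0.3 0 0 0 0 1;0 0 0 0 0 0 1;0 -0.1 0 0 0 0 1;0 -0.1 0 0 0 0 1'
python3 -m pendant '0 0.3 0 0 0 0 1;0 0.3 0 0 0 0 1;0 0 0 0 0 0 1;0 -0.1 0 0 0 0 1;0 -0.1 0 0 0 0 1'
```

```text
clock: 21.45
ee_pos: [441.2, 46.7, -11.1]
tool_rot: [179.8, 0.0, -175.0]
force: [0.3, 3.0, -4.6]
opening: 22.2
grip_force: 118.4
clock: 22.08
ee_pos: [441.6, 42.7, -11.1]
tool_rot: [179.8, 0.0, -175.0]
force: [0.9, 3.0, -4.6]
opening: 22.4
grip_force: 118.4
```

```bash
python3 -m pendant '0 0.3 0 0 0 0 1;0 0.3 0 0 0 0 1;0 0 0 0 0 0 1;0 -0.15 0 0 0 0 1;0 -0.15 0 0 0 0 1'
python3 -m pendant '0 0.3 0 0 0 0 1;0 0.3 0 0 0 0 1;0 0 0 0 0 0 1;0 -0.15 0 0 0 0 1;0 -0.15 0 0 0 0 1'
python3 -m pendant '0 0.3 0 0 0 0 1;0 0.3 0 0 0 0 1;0 0 0 0 0 0 1;0 -0.1 0 0 0 0 1;0 -0.1 0 0 0 0 1'
python3 - <<'E'
from h import *
w=cap("wrist");cv2.imwrite("pics/w8.png",w["img"])
E
```

```text
clock: 22.7
ee_pos: [442.0, 37.6, -11.1]
tool_rot: [179.6, 0.0, -174.9]
force: [0.4, 6.9, -3.3]
opening: 22.8
grip_force: 118.4
clock: 23.32
ee_pos: [440.6, 34.9, -11.4]
tool_rot: [179.2, -0.1, -174.7]
force: [-3.1, 16.1, -1.2]
opening: 22.3
grip_force: 119.2
clock: 23.95
ee_pos: [441.1, 34.5, -10.8]
tool_rot: [178.8, -0.1, -174.5]
force: [-5.9, 25.0, 2.9]
opening: 22.5
grip_force: 120.9
```

```bash
python3 -m pendant '0 0.4 0 0 0 0 1;0 0.4 0 0 0 0 1;0 0.1 0 0 0 0 1;0 0 0 0 0 0 1;0 0 0 0 0 0 1'
python3 -m pendant '0 0.4 0 0 0 0 1;0 0.4 0 0 0 0 1;0 0.1 0 0 0 0 1;0 0 0 0 0 0 1;0 0 0 0 0 0 1'
python3 -m pendant '0 0.4 0 0 0 0 1;0 0.5 0 0 0 0 1;0 0.5 0 0 0 0 1;0 -0.02 0 0 0 0 1;0 -0.02 0 0 0 0 1'
```

```text
clock: 24.62
ee_pos: [441.0, 34.4, -10.8]
tool_rot: [178.7, -0.1, -174.5]
force: [-6.0, 27.8, 3.0]
opening: 22.3
grip_force: 121.3
clock: 25.25
ee_pos: [441.0, 34.4, -10.9]
tool_rot: [178.7, -0.1, -174.5]
force: [-6.4, 27.8, 2.7]
opening: 21.9
grip_force: 121.5
clock: 25.88
ee_pos: [441.2, 34.4, -10.9]
tool_rot: [178.6, -0.1, -174.5]
force: [-5.7, 28.1, 1.4]
opening: 22.0
grip_force: 121.6
```

```bash
python3 -m pendant '0 0.6 0 0 0 0 1;0 1.5 0 0 0 0 1;0 1.5 -1 0 0 0 1;0 1.5 -1.3 0 0 0 1;0 1.5 -1.3 0 0 0 1'
python3 - <<'E'
from h import *
w=cap("wrist");t=cap("top");cv2.imwrite("pics/t9.png",t["img"]);cv2.imwrite("pics/w9.png",w["img"])
o=env.observe();print(o['ee_pos'],o['tool_rot'],o['force'])
# handle outline in the wrist view: edges of the near handle part, compared with the earlier held view
def hand(fn):
    i=cv2.imread(fn);h=cv2.cvtColor(i,cv2.COLOR_BGR2HSV);g=cv2.GaussianBlur(i,(5,5),0).astype(int)
    for r in(60,120,180):
        gx=np.abs(np.diff(g[r,200:310].sum(1)));p=np.argsort(-gx)[:6]+200;print(fn,r,sorted(p.tolist()))
hand("pics/w5.png");hand("pics/w9.png")
E
```

```text
clock: 26.5
ee_pos: [438.7, 84.9, 41.5]
tool_rot: [179.8, 0.1, -175.1]
force: [0.6, 0.5, -4.4]
opening: 22.4
grip_force: 120.2
[436.85987148  84.7161196   40.02510349] [ 1.79858170e+02 -8.28254008e-02 -1.75059569e+02] [ 0.0511886  -0.15203429 -3.92665004]
pics/w5.png 60 [224, 225, 226, 227, 228, 287]
pics/w5.png 120 [210, 229, 230, 283, 284, 285]
pics/w5.png 180 [219, 220, 221, 226, 227, 228]
pics/w9.png 60 [219, 220, 221, 306, 307, 308]
pics/w9.png 120 [200, 221, 222, 223, 295, 296]
pics/w9.png 180 [220, 221, 222, 223, 227, 228]
```

```bash
python3 -m pendant '-0.2 3 0 0 0 6 1;-0.38 6 0 0 0 13 1;-0.38 6 0 0 0 13 1;-0.38 6 0 0 0 13 1;-0.38 6 0 0 0 13 1;-0.38 6 0.8 0 0 13 1;-0.38 6 1.4 0 0 13 1;-0.38 6 1.5 0 0 13 1;-0.38 6 1.5 0 0 13 1'; python3 -m pendant '0 0 0.08 0 0 0 1;0 0 0.08 0 0 0 1';python3 -m pendant '0 0 0.05 0 0 0 1;0 0 0.05 0 0 0 1'
```

```text
clock: 27.72
ee_pos: [431.6, 325.1, -18.8]
tool_rot: [179.9, -0.1, 171.9]
force: [0.5, 0.6, -3.9]
opening: 22.4
grip_force: 120.1
clock: 27.98
ee_pos: [432.2, 326.3, -21.0]
tool_rot: [179.8, 0.0, 172.0]
force: [-0.4, -0.8, -4.3]
opening: 22.1
grip_force: 120.1
clock: 28.22
ee_pos: [431.7, 326.2, -23.5]
tool_rot: [179.8, -0.0, 172.0]
force: [0.1, 1.0, -3.0]
opening: 22.4
grip_force: 120.1
```

```bash
python3 -m pendant '0 0 0.05 0 0 0 1;0 0 0.05 0 0 0 1'; python3 -m pendant '0 0 0.05 0 0 0 1;0 0 0.05 0 0 0 1';python3 -m pendant '0 0 0.03 0 0 0 1;0 0 0.03 0 0 0 1';
```

```text
clock: 28.48
ee_pos: [431.5, 326.1, -25.8]
tool_rot: [179.9, -0.1, 172.0]
force: [0.1, -0.3, -3.6]
opening: 21.9
grip_force: 120.1
clock: 28.72
ee_pos: [431.5, 326.1, -27.8]
tool_rot: [179.9, -0.1, 172.0]
force: [0.7, 0.2, -3.7]
opening: 22.4
grip_force: 120.1
clock: 28.98
ee_pos: [431.7, 326.3, -28.4]
tool_rot: [179.8, -0.0, 172.0]
force: [-0.8, -0.7, -0.6]
opening: 22.4
grip_force: 120.9
```

Touching. I'll release, lift, move clear, and check by numbers.

```bash
python3 -m pendant '0 0 0.02 0 0 0 0.8;0 0 0.02 0 0 0 0.3;0 0 0.02 0 0 0 0;0 0 0.02 0 0 0 0;0 0 0.02 0 0 0 0;0 0 -1 0 0 0 0;0 0 -2.3 0 0 0 0;0 0 -3.6 0 0 0 0;2 0 -4 0 0 0 0;2 0 -4 0 0 0 0'
python3 - <<'E'
from h import *
t=cap("top");i=t["img"];cv2.imwrite("pics/t10.png",i)
ref=cv2.imread("pics/t4.png");r0=cv2.imread("pics/top0.png")
def diff(a,n):
    d=cv2.GaussianBlur(cv2.absdiff(a,i),(3,3),0).max(2)>40
    k,l,s,c=cv2.connectedComponentsWithStats(d.astype(np.uint8))
    print(n,[(s[j].tolist()) for j in range(1,k) if s[j,4]>8])
diff(ref,'vs t4');diff(r0,'vs top0')
# wedge: orange-brown saturated pixels inside the jig at z 40; scan along the row of jig-local x=-30
J=np.array([573,-128.]);y=np.radians(5);ex=np.array([np.cos(y),np.sin(y)]);ey=np.array([-np.sin(y),np.cos(y)])
for im,n in((r0,'0'),(ref,'4'),(i,'now')):
    h=cv2.cvtColor(im,cv2.COLOR_BGR2HSV)
    for lx in(-20,-35,-50):
        s=[]
        for ly in range(210,60,-6):
            p=J+lx*ex+ly*ey;u,v=proj(t,[*p,40])[0];s.append(int(h[int(round(v)),int(round(u)),1]))
        print(n,lx,s)
E
```

```text
clock: 30.22
ee_pos: [350.8, 337.1, 132.6]
tool_rot: [179.8, -0.0, 172.1]
force: [0.7, 0.3, 0.8]
opening: 85.6
grip_force: 0.0
vs t4 [[319, 161, 21, 3, 22], [342, 160, 9, 1, 9], [306, 163, 10, 1, 10], [285, 196, 52, 15, 102], [259, 198, 21, 22, 350], [40, 200, 178, 184, 16340], [189, 202, 6, 21, 43], [204, 213, 4, 14, 21], [176, 233, 11, 13, 79], [196, 251, 194, 133, 4112], [76, 257, 14, 23, 58], [193, 278, 137, 103, 2790], [275, 378, 10, 6, 39]]
vs top0 [[342, 159, 20, 32, 330], [329, 161, 6, 2, 12], [296, 164, 6, 2, 12], [269, 166, 15, 6, 64], [351, 190, 9, 6, 38], [259, 197, 21, 23, 360], [285, 196, 50, 15, 89], [203, 209, 5, 21, 47], [284, 214, 4, 3, 9], [40, 245, 154, 139, 12273], [99, 247, 7, 6, 24], [193, 277, 161, 90, 3576], [443, 324, 69, 54, 2254], [237, 349, 68, 35, 752], [280, 360, 19, 24, 123], [509, 369, 3, 5, 12], [307, 370, 5, 5, 15], [365, 372, 30, 12, 130], [306, 377, 10, 7, 46]]
0 -20 [154, 150, 149, 159, 172, 171, 165, 171, 172, 171, 166, 170, 170, 165, 173, 163, 173, 164, 172, 178, 164, 177, 162, 171, 173]
0 -35 [152, 153, 157, 152, 171, 168, 172, 171, 166, 172, 
[... 304 characters left out ...]
180, 170, 171, 175, 162, 169, 167]
4 -35 [153, 149, 156, 157, 172, 181, 171, 167, 173, 172, 183, 175, 176, 174, 173, 171, 168, 177, 168, 169, 177, 173, 174, 169, 168]
4 -50 [152, 155, 152, 159, 183, 163, 174, 169, 173, 176, 183, 169, 171, 165, 168, 167, 168, 161, 159, 141, 136, 117, 140, 137, 131]
now -20 [150, 148, 157, 157, 152, 128, 124, 131, 128, 126, 124, 129, 128, 130, 130, 164, 173, 178, 171, 169, 169, 168, 166, 169, 183]
now -35 [153, 151, 153, 153, 150, 120, 126, 124, 128, 126, 124, 128, 128, 126, 125, 161, 165, 167, 165, 163, 168, 171, 166, 167, 175]
now -50 [156, 149, 151, 153, 152, 128, 127, 128, 123, 124, 126, 126, 125, 128, 122, 148, 172, 172, 171, 168, 175, 168, 172, 170, 172]
```

```bash
python3 -c "
from workcell import env
print(env.finish_job())"
```

```text
the job is handed in; nothing more can be done
None
```

I handed the job in at about 30 s: the board is against the end stop, the wedge went in about 66 mm over a series of mallet taps until it stopped moving at about 28 N, and the mallet is back on the bench where it started; I checked the end state only by forces and image differences, and the gripper touched nothing but the board and the mallet.

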